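# Set the cord feeder to the wide spool and start it

## Robot

A 6-joint arm with a two-finger parallel gripper is mounted at the origin on the work surface. World frame = base frame: x ahead of the robot, y to its left, z up, the work surface at z = 0. Lengths are in mm, angles in rad, forces in N, time in s.
With the tool pointing down it reaches from about 300 to 775 mm from the base axis. Payload 14.6 kg.
Tool frame: the origin (TCP) lies between the finger pads; the fingertips stand 19 mm ahead of it and the grasp point (between the pads) is the TCP; z points along the fingers, y is the line along which they close (so a half turn about z gives the same grasp; the last joint's range is limited). The gripper opens to 85 mm and grips with 20 to 120 N. Pads are 22 mm wide; open, the fingers measure 114 mm over their backs; the gripper's body (76 mm by 85 mm) begins 54 mm behind the grasp point. The pads swing forward as they close: fully open they stand 13 mm farther back than shut.
Start: joints at [1.22, 0.3, 1.521, -0, 1.321, -0.067], TCP at [154.001, 527.99, 250.281] pointing down, gripper open.
Joint ranges: [-3.03, 3.03], [-0.79, 2.21], [0.23, 2.52], [-1.04, 4.18], [0, 3.07], [-2.55, 2.55]. Speed limits (rad/s): [2.22, 2.22, 2.57, 3.14, 3.14, 3.14].

## Interface

Orientations are given as a rotation vector (axis times angle).
In Python, from station import env gives the robot as it stands.
- The arm moves only by the tool drive_tool, never from a script. Its argument "series" is a list of rows, each an object with "dp": the shift along the tool's x, y, z in units of 25 mm (1.0 is 25 mm), a list of three; "rot": the turn, a rotation vector about the tool's x, y, z in units of 6 degrees (1.0 is 6 degrees), a list of three. In form: [{"dp": [x, y, z], "rot": [ax, ay, az]}, ...]. A call has 1 to 5 rows; each row shifts and turns the commanded pose from where the row before left it, along the tool's axes as they then stand; what a row does not reach is not made up. A row lasts 1/8 s, in which the tool goes at most 62.5 mm and 10.7 degrees, less where a joint would pass 70% of its speed; a pose out of reach is approached as far as the arm can. A call is refused whole if a number of a shift passes 1 or a number of a turn 1, either way. A call with a gripper value outside its range is refused whole. "grip" is the closure, from -1 (fully open) to 1 (shut), set as the call begins (left out, the last holds). The fingers move at their own pace and stop on an object; "newtons" is the grip in N (left out, the last holds). Time passes only in rows, so rows that do not move let the fingers close. It gives the time, the measured TCP pose, the force, the opening and the grip force at its end, in the units of the state.
- env.sense(): the state, without advancing time (a new reading comes with each control period).
- env.capture(name): name is "scene" or "side" or "wrist"; returns a dict with "pixels" (384x512x3 uint8, red, green, blue), "camera_matrix" (3x3 intrinsics, pixels), "view" (4x4, takes a point from world to camera coordinates). Camera axes: x right, y down, z forward; pixel columns grow to the right and rows downward; lengths in mm; the calibration is good to about 2 mm. The wrist camera is an equidistant fisheye: a pixel r from the principal point sees the ray r / f radians off the axis. A picture is of the moment at which its call begins. There is no depth.
- env.sign_off(): hands the job in; it is judged then, once.
The state is a dict: "clock": time; "joints": joint angles; "qd": joint speeds; "tau": joint torques, N m; "ee_pos": TCP position; "tool_rot": TCP orientation; "force": force on the tool from outside, world axes, zero at the start; "moment": the same for the moment, N m; "finger_gap": finger opening in mm; "grip_force": force on a finger pad.
Only numpy, scipy, OpenCV 4.12 (cv2) and the standard library are available. Lean on these libraries where they do the work, as an engineer would, in place of code of your own. Each camera call takes 0.05 s, during which the arm holds its last target. There are 200 camera calls.

## Task

Push the tab of the cord feeder's selector gently round, without gripping it, until it points at the middle of the wide, squat spool - the broadest of the five standing round it. Only then press the round cap in the middle all the way down and let it spring back up. Leave all the spools and the other things on the bench where they stand.

Things in the scene. Friction and masses are not known exactly. Their poses are not given: they have to be found in the camera images.
- plinth: the fixed round plywood plinth, 310 mm across, 14 mm thick, flat on the table; origin under its centre, on the selector's vertical axis. Five spools stand on it in no set order, about 120 mm from the axis and 52 degrees apart; the remaining part of the circle, round the plinth's -x side, is open, and the tab starts there
- selector: aluminium selector that turns either way, over a full turn, about the vertical axis in mid-plinth (no clicks; about 2 N at the tab moves it, friction keeps it where it is left): a ribbed hub 77 mm across, 14 to 54 mm above the table, with one straight tab sticking out. Origin on the axis, 14 mm above the table; x axis out along the tab, z up
- tab_tip (a point): middle of the outer end face of the selector's tab, 75 mm from the axis and 41 mm above the table; its x axis points outward along the tab (the way the tab points), z up. The tab is a flat upright dark steel plate, 10 mm thick, standing out 39 mm from the hub (36 to 75 mm from the axis), its lower edge 28 mm and its upper edge 54 mm above the table
- start_cap (a joint): how far the start cap is pressed, in m: 0 up, 0.006 fully down. It takes 1.5 N to begin and 4.5 N fully down, and springs back by itself
- cap_top (a point): centre of the top face of the start cap, a round black push cap 36 mm across on the selector's axis, its top 70 mm above the table when up (16 mm above the top of the hub). It does not turn with the selector
- wide_spool: the wanted spool: wide and squat, 52 mm across, 34 mm high, two green flanges with pale cord between, standing loose on the plinth; origin at the centre of its underside
- slim_bobbin: slim bobbin, 26 mm across, 58 mm high, same materials, standing loose on the plinth; origin at the centre of its underside
- mid_spool: middling spool, 36 mm across, 46 mm high, same materials, standing loose on the plinth; origin at the centre of its underside
- cone_spool: cone of cord, 38 mm across its foot, narrowing upward, 58 mm high, same materials, standing loose on the plinth; origin at the centre of its underside
- tube_spool: plain tube of cord without flanges, 34 mm across, 43 mm high, same materials, standing loose on the plinth; origin at the centre of its underside
- bench_block: bystander: wooden bench block, 90 x 65 x 35 mm, loose on the table; origin under its centre
- glass_bowl: bystander: glass bowl, 100 mm across, 70 mm high; origin under its centre
- bead_jar: bystander: amber glass jar with a steel lid, 60 mm across, 85 mm high; origin under its centre
- awl: bystander: awl with a wooden handle, 160 mm long, lying on the table along its own x axis
Not all that is in view belongs to the job. Leave any orange look-alike of the wide_spool alone.

How it is judged (in metres and radians):
On the way, in this order (a step that is already met when the one before it is completed fails the run):
1. the selector's tab points at the wide spool, cap not yet pressed (y of wide_spool in the frame of tab_tip between -0.014 and 0.014 m and x of wide_spool in the frame of tab_tip above 0 m and value of joint start_cap below 0.002 m), for 0.2 s.
2. the start cap is pressed fully down (y of wide_spool in the frame of tab_tip between -0.014 and 0.014 m and x of wide_spool in the frame of tab_tip above 0 m and value of joint start_cap above 0.005 m), for 0.05 s.
At the end, for the whole second after the job is handed in: The tab's centre line, drawn outward, passes within 14 mm of the middle of the wide spool (about 6.5 degrees), the selector is at rest, the cap has been pressed at least 5 mm and is back up, and every spool and bystander is within 12 mm of where it started (y of wide_spool in the frame of tab_tip between -0.014 and 0.014 m and x of wide_spool in the frame of tab_tip above 0 m and value of joint start_cap below 0.0015 m and angular speed of selector below 0.05 rad/s and distance of each of wide_spool, slim_bobbin, mid_spool, cone_spool, tube_spool, bench_block, glass_bowl, bead_jar, awl from where it was at the start of the episode below 0.012 m); the robot touches nothing.
It fails at once if the cap is pressed before the tab points at the wide spool (value of joint start_cap above 0.003 m and not (y of wide_spool in the frame of tab_tip between -0.014 and 0.014 m and x of wide_spool in the frame of tab_tip above 0 m)).
It fails at once if the selector is gripped or shoved hard (over 25 N) (contact force between the fingers and selector above 25 N).
It fails at once if a spool is lifted, tipped or moved more than 12 mm (distance of any of wide_spool, slim_bobbin, mid_spool, cone_spool, tube_spool from where it was at the start of the episode above 0.012 m or angle between any of wide_spool, slim_bobbin, mid_spool, cone_spool, tube_spool's own z axis and vertical above 0.35 rad).
It fails at once if another thing on the bench is moved more than 12 mm (distance of any of bench_block, glass_bowl, bead_jar, awl from where it was at the start of the episode above 0.012 m).
It also fails if it takes over 51 s, if anything falls off the work surface, if the arm or the gripper's body presses on something with over 40 N, if the wrist force passes 120 N, or if a joint passes its speed limit or range.

## Working session

There is one attempt and no reset: what is moved stays moved. The work goes in short steps, Python scripts to look and compute and a tool call to move; the robot and the scene stay as the last step left them, time stands still between calls to the robot, and variables do not carry over. Pictures are saved under pics/ and viewed, at most 10 in all, crops included, and the job is handed in when it is done.

Besides the shell and the picture viewer there is one more tool, called after "Emit:" as name([rows], argument=value, ...), one row to a line, values as JSON. drive_tool: Moves the arm, as the interface text tells. Its arguments: {"type":"object","properties":{"series":{"type":"array"},"grip":{"type":"number"},"newtons":{"type":"number"}},"required":["series"]}

```bash
mkdir -p pics
cat > h.py <<'E'
import numpy as np, cv2
from station import env
def cap(n):
    c=env.capture(n); return c["pixels"],np.array(c["camera_matrix"]),np.array(c["view"])
def ray(u,v,K,V):
    d=np.linalg.inv(K)@[u,v,1]; R=V[:3,:3]; return -R.T@V[:3,3], R.T@d
def onz(u,v,K,V,z):
    o,d=ray(u,v,K,V); return o+d*(z-o[2])/d[2]
def proj(p,K,V):
    c=V[:3,:3]@np.array(p,float)+V[:3,3]; q=K@c; return q[:2]/q[2]
E
python3 - <<'E'
from h import *
s=env.sense(); print(s)
a,K,V=cap("scene"); b,K2,V2=cap("side")
np.savez("c.npz",a=a,K=K,V=V,b=b,K2=K2,V2=V2)
cv2.imwrite("pics/a.png",cv2.resize(a[:,:,::-1],(800,600))); cv2.imwrite("pics/b.png",cv2.resize(b[:,:,::-1],(800,600)))
E
```

```text
{'clock': 0.0, 'joints': array([ 1.22040615e+00,  3.00493609e-01,  1.52159954e+00,  3.77838240e-06,
        1.32067660e+00, -6.65969147e-02]), 'qd': array([-0.00093742, -0.00065325,  0.00153304,  0.00047064,  0.00180103,
       -0.00044984]), 'tau': array([-3.97352524e-04, -5.43477345e+01, -3.61794949e+01, -5.21960374e-06,
        3.98964359e-03,  1.05003750e-05]), 'ee_pos': array([153.92692012, 527.80019923, 249.70113787]), 'tool_rot': array([-4.44253406e-01, -3.10977278e+00,  1.80760241e-03]), 'force': array([-0.53637654,  0.55224074,  0.02864897]), 'moment': array([ 0.00931267, -0.04921824,  0.03767292]), 'grip_force': 0.0, 'finger_gap': 85.09610803240099}
```

View pics/a.png

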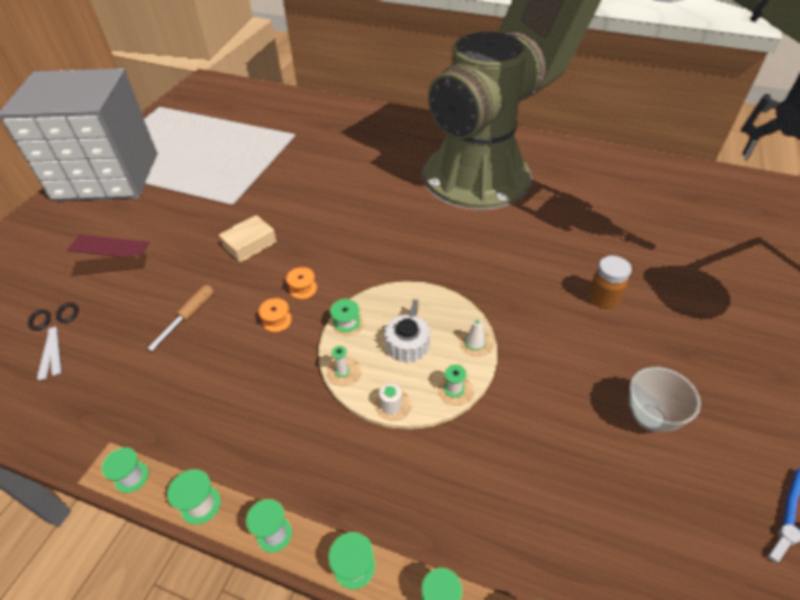

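View pics/b.png

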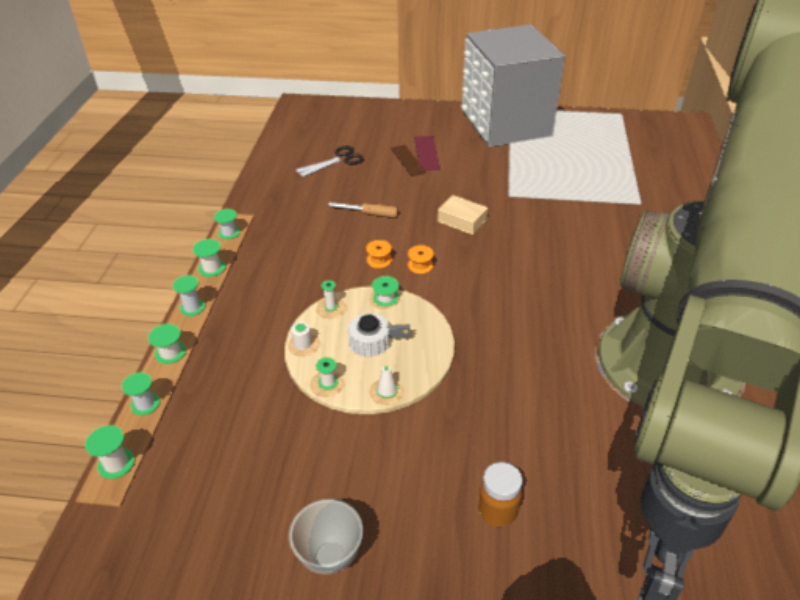

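Scene view (800x600): the selector sits mid-plinth at (407,338) with its tab at (414,307), pointing back at the robot. In the side view the tab is at (400,331).
The candidates on the plinth are:
- wide and squat green: scene (345,315)
- slim: (341,362)
- tube: (390,400)
- mid: (455,382)
- cone: (477,335)

The two orange look-alikes at (300,282) and (274,315) and the green spools on the rail are off the plinth. The spool at (345,315) fits, being squat and broadest. I'll measure it and confirm in a crop.

Run:
```python
from h import *
d=np.load("c.npz"); out=[]
for n,(im,K,V) in {"scene":(d['a'],d['K'],d['V']),"side":(d['b'],d['K2'],d['V2'])}.items():
    hsv=cv2.cvtColor(im,cv2.COLOR_RGB2HSV); x0,y0,x1,y1=(200,170,325,280) if n=="scene" else (178,170,296,265)
    roi=np.zeros(im.shape[:2],np.uint8); roi[y0:y1,x0:x1]=255
    print(n,'cam',-V[:3,:3].T@V[:3,3])
    # plinth by hue
    m=cv2.inRange(hsv,(15,40,150),(30,140,255))&roi
    c=max(cv2.findContours(cv2.morphologyEx(m,cv2.MORPH_CLOSE,np.ones((3,3))),0,1)[0],key=cv2.contourArea)
    P=np.array([onz(*p,K,V,14)[:2] for p in cv2.convexHull(c)[:,0]]); (c0,r)=cv2.minEnclosingCircle(P.astype(np.float32)); print('plinth',c0,r)
    g=cv2.inRange(hsv,(55,90,50),(85,255,255))&roi
    _,_,st,ce=cv2.connectedComponentsWithStats(g)
    for s,q in zip(st[1:],ce[1:]):
        if s[4]>6: print('green',s,q.round(1),onz(*q,K,V,48).round(1))
    k=cv2.inRange(hsv,(0,0,0),(180,255,60))&roi
    _,_,st,ce=cv2.connectedComponentsWithStats(k)
    for s,q in zip(st[1:],ce[1:]):
        if s[4]>10: print('dark',s,q.round(1),onz(*q,K,V,70).round(1),onz(*q,K,V,54).round(1))
    out.append(cv2.resize(im[y0:y1,x0:x1],(400,360),interpolation=cv2.INTER_CUBIC))
cv2.imwrite("pics/c.png",np.hstack(out)[:,:,::-1])
```

```text
scene cam [1078.87089725  227.29995108  783.7847045 ]
plinth (539.9666748046875, 26.157350540161133) 158.8795166015625
green [211 192  19  20 249] [220.3 200.2] [533.1 -94.2  48. ]
green [213 222   8   7  46] [216.5 225. ] [613.2 -68.7  48. ]
green [285 234  13  11 115] [291. 239.] [589.2 124.3  48. ]
green [285 247  12   7  20] [289.4 251.2] [624.4 131.   48. ]
green [247 248   6   6  27] [249.3 250.2] [654.9  38.4  48. ]
dark [254 205  13  10 104] [259.9 209.7] [544.2  25.5  70. ] [532.2  20.9  54. ]
side cam [362.32917163 896.15425057 949.4470079 ]
plinth (539.5706176757812, 29.02556800842285) 159.80322265625
green [238 177  17  19 207] [246.3 184.6] [524.4 -85.5  48. ]
green [206 180   9   6  44] [209.8 182.4] [634.7 -83.6  48. ]
green [208 195   8   4   9] [211.9 197.2] [616.1 -21.   48. ]
green [189 207   6   5  20] [191.8 209. ] [663.5  32.3  48. ]
green [202 229  13  10  95] [208.3 233.6] [598.7 118.1  48. ]
green [204 242  12   7  30] [209.6 245.9] [586.9 159.8  48. ]
dark [230 202  12  10  94] [235.5 206.7] [537.7  31.7  70. ] [540.9  16.   54. ]
```

View pics/c.png

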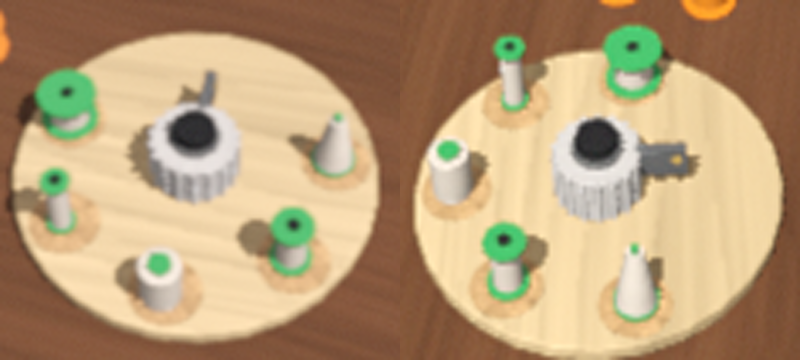

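The crop confirms it: the wide green spool is at the left in the scene view and the upper right in the side view. The tab is opposite the open side. Next I triangulate the key points from both views.

```bash
cat >> h.py <<'E'
def tri(p,A,q,B):
    o1,d1=ray(*p,*A); o2,d2=ray(*q,*B); M=np.c_[d1,-d2]; t=np.linalg.lstsq(M,o2-o1,rcond=None)[0]
    a,b=o1+t[0]*d1,o2+t[1]*d2; return (a+b)/2,np.linalg.norm(a-b)
E
python3 - <<'E'
from h import *
d=np.load("c.npz"); A=(d['K'],d['V']); B=(d['K2'],d['V2'])
s=lambda u,v:(200+u*125/400-.5,170+v*110/360-.5)
t=lambda u,v:(178+u*118/400-.5,170+v*95/360-.5)
for n,p,q,z in [("wide hole",s(67,92),t(232,46),48),("cap",s(193,131),t(196,139),70),("tab tip top",s(211,73),t(287,150),54),("mid",s(293,227),t(103,242),60),("cone tip",s(338,118),t(234,249),72),("slim",s(54,180),t(109,46),72),("tube",s(158,264),t(48,149),57)]:
    m,e=tri(p,A,q,B); o=np.array([540.5,28]); 
    print(n,m.round(1),round(e,1),'onz',onz(*p,*A,z)[:2].round(1),onz(*q,*B,z)[:2].round(1),'bearing',np.degrees(np.arctan2(*(m[:2]-o)[::-1])).round(1),np.linalg.norm(m[:2]-o).round(1))
E
```

```text
wide hole [526.7 -96.3  50.5] 0.7 onz [524.5 -97.7] [527.3 -98.5] bearing -96.3 125.0
cap [539.5  23.6  64.2] 0.5 onz [543.7  25.1] [538.5  29.7] bearing -102.5 4.5
tab tip top [465.3  13.1  50.7] 1.3 onz [467.5  13.6] [465.2  17.2] bearing -168.8 76.6
mid [596.7 126.4  59.2] 1.3 onz [596.7 126.1] [596.8 127.8] bearing 60.3 113.3
cone tip [492.7 132.4  71.3] 1.0 onz [492.7 132.1] [492.8 133.5] bearing 114.6 114.8
slim [628.  -59.3  73.6] 0.3 onz [626.9 -60. ] [628.5 -60.8] bearing -44.9 123.6
tube [660.7  40.1  57.2] 0.7 onz [660.3  39.7] [660.9  40.3] bearing 5.7 120.8
```

Emit:
drive_tool([
  {"dp": [-0.98,-0.81,0],"rot": [0,0,0]},
  {"dp": [-0.98,-0.81,0],"rot": [0,0,0]},
  {"dp": [-0.98,-0.81,0],"rot": [0,0,0]},
  {"dp": [-0.98,-0.81,0],"rot": [0,0,0]},
  {"dp": [-0.98,-0.81,0],"rot": [0,0,0]},
], grip=1, newtons=20)

```text
clock: 0.72
ee_pos: [243.7, 395.5, 250.0]
tool_rot: [-0.444, -3.11, 0.001]
force: [0.7, 0.7, 0.3]
finger_gap: 0.2
grip_force: 0.0
```

Emit:
drive_tool([
  {"dp": [-0.98,-0.81,0],"rot": [0,0,0]},
  {"dp": [-0.98,-0.81,0],"rot": [0,0,0]},
  {"dp": [-0.98,-0.81,0],"rot": [0,0,0]},
  {"dp": [-0.98,-0.81,0],"rot": [0,0,0]},
  {"dp": [-0.98,-0.81,0],"rot": [0,0,0]},
])

```text
clock: 1.35
ee_pos: [332.9, 264.0, 250.1]
tool_rot: [-0.444, -3.11, 0.0]
force: [-0.3, -0.4, 0.8]
finger_gap: -0.0
grip_force: 0.0
```

Emit:
drive_tool([
  {"dp": [-0.98,-0.81,0.4],"rot": [0,0,0]},
  {"dp": [-0.98,-0.81,0.4],"rot": [0,0,0]},
  {"dp": [-0.98,-0.81,0.4],"rot": [0,0,0]},
  {"dp": [-0.98,-0.81,0.4],"rot": [0,0,0]},
  {"dp": [-0.98,-0.81,0.4],"rot": [0,0,0]},
])

```text
clock: 1.98
ee_pos: [422.1, 132.5, 199.8]
tool_rot: [-0.444, -3.11, 0.0]
force: [-0.2, 0.2, 0.7]
finger_gap: -0.1
grip_force: 0.0
```

Emit:
drive_tool([
  {"dp": [-0.98,-0.81,0.4],"rot": [0,0,0]},
  {"dp": [-0.98,-0.81,0.4],"rot": [0,0,0]},
  {"dp": [-0.98,-0.81,0.4],"rot": [0,0,0]},
  {"dp": [0,0,0],"rot": [0,0,1]},
  {"dp": [0,0,0],"rot": [0,0,1]},
])

```text
clock: 2.6
ee_pos: [475.2, 54.2, 169.8]
tool_rot: [-0.773, -3.044, 0.0]
force: [-0.3, 0.4, -0.6]
finger_gap: -0.0
grip_force: 0.0
```

Emit:
drive_tool([
  {"dp": [0,0,0],"rot": [0,0,1]},
  {"dp": [0,0,0],"rot": [0,0,1]},
  {"dp": [0,0,0],"rot": [0,0,1]},
  {"dp": [0,0,0],"rot": [0,0,1]},
  {"dp": [0,0,0],"rot": [0,0,1]},
])

```text
clock: 3.22
ee_pos: [475.1, 54.6, 170.0]
tool_rot: [-1.534, -2.741, 0.001]
force: [0.2, 0.1, 0.3]
finger_gap: 0.1
grip_force: 0.0
```

Emit:
drive_tool([
  {"dp": [0,0,0],"rot": [0,0,1]},
  {"dp": [0,0,0],"rot": [0,0,1]},
  {"dp": [0,0,0],"rot": [0,0,1]},
  {"dp": [0,0,0],"rot": [0,0,1]},
  {"dp": [0,0,0],"rot": [0,0,0]},
])

```text
clock: 3.85
ee_pos: [475.2, 54.6, 170.1]
tool_rot: [-2.065, -2.367, 0.0]
force: [0.1, -1.0, -0.4]
finger_gap: 0.1
grip_force: 0.0
```

Run:
```python
from h import *
a,K,V=cap("wrist"); np.savez("w.npz",a=a,K=K,V=V); print(K,V.round(3))
cv2.imwrite("pics/w.png",cv2.resize(a[:,:,::-1],(800,600)))
```

```text
[[297.31863964   0.         256.05817664]
 [  0.         297.31863964 194.77142343]
 [  0.           0.           1.        ]] [[ 9.91000e-01  1.36000e-01  0.00000e+00 -4.77864e+02]
 [ 1.31000e-01 -9.57000e-01  2.60000e-01 -2.28060e+01]
 [ 3.60000e-02 -2.57000e-01 -9.66000e-01  2.98272e+02]
 [ 0.00000e+00  0.00000e+00  0.00000e+00  1.00000e+00]]
```

View pics/w.png

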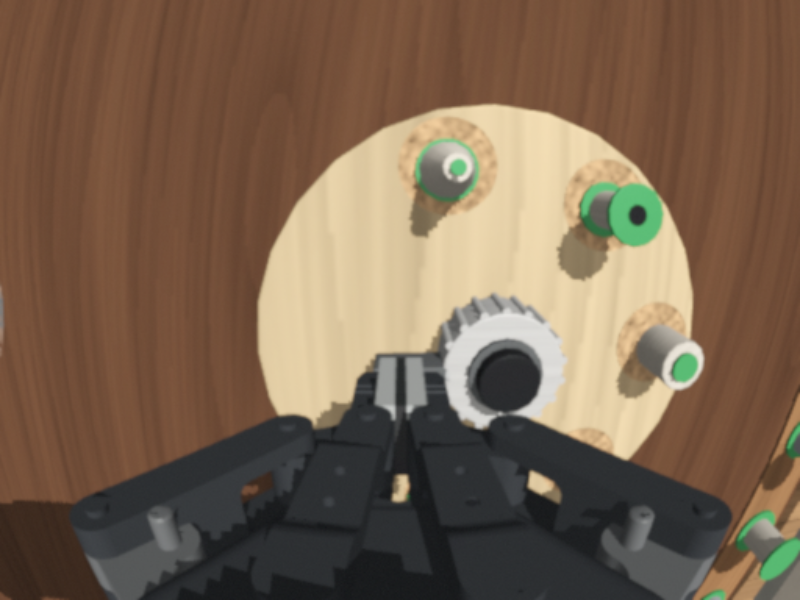

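The wrist view shows the cap at (508,378), the cone tip at (458,168), the mid spool's hole at (637,215) and the tube top at (685,367). The fingers hide the tab. I'll refine the axis from the cap.

Run:
```python
from h import *
d=np.load("w.npz");K,V,im=d['K'],d['V'],d['a']
def fz(u,v,z):
    p=np.array([u-K[0,2],v-K[1,2]]); r=np.hypot(*p); t=r/K[0,0]; c=np.r_[p/r*np.sin(t),np.cos(t)]
    R=V[:3,:3]; o=-R.T@V[:3,3]; w=R.T@c; return (o+w*(z-o[2])/w[2]).round(1)
f=lambda u,v:(u*.64-.5,v*.64-.5)
k=.64
for n,p,z in [("cap",f(509,377),70),("cone",f(458,168),72),("mid",f(637,215),60),("tube",f(685,367),57)]: print(n,fz(*p,z))
hsv=cv2.cvtColor(im,cv2.COLOR_RGB2HSV); m=cv2.inRange(hsv,(15,40,150),(30,140,255)); m[270:]=0
c=max(cv2.findContours(m,0,1)[0],key=cv2.contourArea)[:,0]
c=c[(c[:,1]<185)]; h=cv2.convexHull(c)[:,0]; P=np.array([fz(*q,14)[:2] for q in h])
A=np.c_[2*P,np.ones(len(P))]; x=np.linalg.lstsq(A,(P**2).sum(1),rcond=None)[0]; print('plinth',x[:2],np.sqrt(x[2]+x[:2]@x[:2]))
```

```text
cap [536.9  28.6  70. ]
cone [491.6 131.1  72. ]
mid [595.8 125.9  60. ]
tube [659.4  40.9  57. ]
plinth [538.96217042  24.78964466] 154.03337384479272
```

Emit:
drive_tool([
  {"dp": [0,0,0.9],"rot": [0,0,0]},
  {"dp": [0,0,0.9],"rot": [0,0,0]},
  {"dp": [0,0,0.9],"rot": [0,0,0]},
  {"dp": [0,0,0.9],"rot": [0,0,0]},
  {"dp": [0,0,0.9],"rot": [0,0,0]},
])

```text
clock: 4.53
ee_pos: [475.2, 54.6, 57.0]
tool_rot: [-2.063, -2.369, 0.0]
force: [-0.2, 0.0, -0.7]
finger_gap: 0.0
grip_force: 0.0
```

```bash
cat > plan.py <<'E'
# tool path round the axis: contact finger centre at radius R along tab, D behind it; x_tool = trailing normal
import numpy as np
from scipy.spatial.transform import Rotation as Ro
from station import env
AX=np.array([539.5,26])
def plan(th1,n,R=59,D=16):
    s=env.sense(); p=s["ee_pos"][:2]; M=Ro.from_rotvec(s["tool_rot"]).as_matrix(); b=np.degrees(np.arctan2(M[1,0],M[0,0]))
    print('pos',p.round(1),s["ee_pos"][2].round(1),'x bearing',b.round(1),'J6',s["joints"][5].round(2),'F',s["force"].round(1))
    r=p-AX; b1=th1-90
    cur=np.array(p); th=b+90
    for i in range(n):
        t=np.radians(th+((th1-th+180)%360-180)*(i+1)/n); u=np.array([np.cos(t),np.sin(t)]); nn=np.array([u[1],-u[0]])
        g=AX+R*u+D*nn; d=g-cur; bb=np.radians(b)
        x=np.array([np.cos(bb),np.sin(bb)]); y=np.array([x[1],-x[0]])
        turn=np.degrees(t)-90-b; turn=(turn+180)%360-180
        print('dp',(np.array([d@x,d@y])/25).round(2),'rotz',round(-turn/6,2)); b+=turn; cur=g
E
python3 - <<'E'
from plan import *
plan(-171,1,59,22)
E
```

```text
pos [475.2  54.6] 57.0 x bearing 97.9 J6 -0.1 F [-0.2  0.  -0.7]
dp [-0.65  0.01] rotz -0.18
```

Emit:
drive_tool([
  {"dp": [-0.4,0,0],"rot": [0,0,-0.1]},
  {"dp": [-0.25,0,0],"rot": [0,0,-0.1]},
  {"dp": [-0.2,0,0],"rot": [0,0,0]},
  {"dp": [-0.1,0,0],"rot": [0,0,0]},
])

```text
clock: 5.03
ee_pos: [479.1, 30.6, 58.4]
tool_rot: [2.041, 2.387, 0.001]
force: [-0.2, -0.2, 1.3]
finger_gap: 0.1
grip_force: 0.0
```

Run:
```python
from plan import *
plan(-105,15,59,16)
```

```text
pos [479.1  30.6] 58.4 x bearing 98.9 J6 -0.17 F [-0.2 -0.2  1.3]
dp [-0.1  -0.04] rotz -0.73
dp [-0.18 -0.04] rotz -0.73
dp [-0.18 -0.04] rotz -0.73
dp [-0.18 -0.04] rotz -0.73
dp [-0.18 -0.04] rotz -0.73
dp [-0.18 -0.04] rotz -0.73
dp [-0.18 -0.04] rotz -0.73
dp [-0.18 -0.04] rotz -0.73
dp [-0.18 -0.04] rotz -0.73
dp [-0.18 -0.04] rotz -0.73
dp [-0.18 -0.04] rotz -0.73
dp [-0.18 -0.04] rotz -0.73
dp [-0.18 -0.04] rotz -0.73
dp [-0.18 -0.04] rotz -0.73
dp [-0.18 -0.04] rotz -0.73
```

Emit:
drive_tool([
  {"dp": [-0.15,-0.04,0.1],"rot": [0,0,-0.73]},
  {"dp": [-0.18,-0.04,0],"rot": [0,0,-0.73]},
  {"dp": [-0.18,-0.04,0],"rot": [0,0,-0.73]},
  {"dp": [-0.18,-0.04,0],"rot": [0,0,-0.73]},
  {"dp": [-0.18,-0.04,0],"rot": [0,0,-0.73]},
])

```text
clock: 5.65
ee_pos: [480.4, 9.0, 55.4]
tool_rot: [-1.547, -2.734, 0.0]
force: [-2.0, 0.7, 0.4]
finger_gap: 0.0
grip_force: 1.1
```

Run:
```python
from plan import *
plan(-105,10,59,16)
from h import *
a,K,V=cap("side"); cv2.imwrite("pics/s2.png",cv2.resize(a[165:270,170:310,::-1],(800,600),interpolation=cv2.INTER_CUBIC))
```

```text
pos [480.4   9. ] 55.4 x bearing 121.0 J6 -0.6 F [-2.   0.7  0.4]
dp [-0.18 -0.02] rotz -0.73
dp [-0.18 -0.04] rotz -0.73
dp [-0.18 -0.04] rotz -0.73
dp [-0.18 -0.04] rotz -0.73
dp [-0.18 -0.04] rotz -0.73
dp [-0.18 -0.04] rotz -0.73
dp [-0.18 -0.04] rotz -0.73
dp [-0.18 -0.04] rotz -0.73
dp [-0.18 -0.04] rotz -0.73
dp [-0.18 -0.04] rotz -0.73
```

View pics/s2.png

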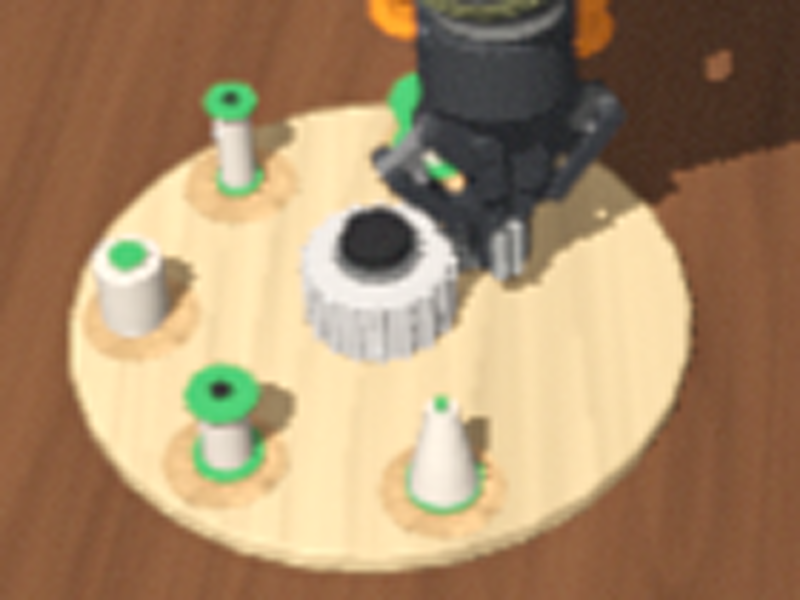

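The tab is being pushed with about 2 N. The fingers at (505,250) are behind where the tab was, the hub is clear and the spools are undisturbed. I continue along the arc.

Emit:
drive_tool([
  {"dp": [-0.18,-0.03,0],"rot": [0,0,-0.73]},
  {"dp": [-0.18,-0.04,0],"rot": [0,0,-0.73]},
  {"dp": [-0.18,-0.04,0],"rot": [0,0,-0.73]},
  {"dp": [-0.18,-0.04,0],"rot": [0,0,-0.73]},
  {"dp": [-0.18,-0.04,0],"rot": [0,0,-0.73]},
])

```text
clock: 6.32
ee_pos: [491.0, -11.3, 55.3]
tool_rot: [-1.001, -2.977, 0.0]
force: [-3.1, -0.6, 0.9]
finger_gap: -0.0
grip_force: 1.2
```

Emit:
drive_tool([
  {"dp": [-0.18,-0.04,0],"rot": [0,0,-0.73]},
  {"dp": [-0.18,-0.04,0],"rot": [0,0,-0.73]},
  {"dp": [-0.18,-0.04,0],"rot": [0,0,-0.73]},
  {"dp": [-0.18,-0.04,0],"rot": [0,0,-0.73]},
  {"dp": [-0.18,-0.04,0],"rot": [0,0,-0.73]},
])

```text
clock: 6.95
ee_pos: [508.4, -26.4, 55.3]
tool_rot: [-0.418, -3.113, 0.0]
force: [-3.5, -0.6, -0.2]
finger_gap: 0.0
grip_force: 1.2
```

Run:
```python
from plan import *
plan(-97,2,59,16)
from h import *
o=[]
for n in("scene","side"):
    a,K,V=cap(n); x,y=(195,165) if n=="scene" else (170,165)
    o.append(cv2.resize(a[y:y+105,x:x+105,::-1],(400,400),interpolation=cv2.INTER_CUBIC))
cv2.imwrite("pics/s3.png",np.hstack(o))
```

```text
pos [508.4 -26.4] 55.3 x bearing 164.7 J6 -1.43 F [-3.5 -0.6 -0.2]
dp [-0.18 -0.05] rotz -0.69
dp [-0.17 -0.04] rotz -0.69
```

View pics/s3.png

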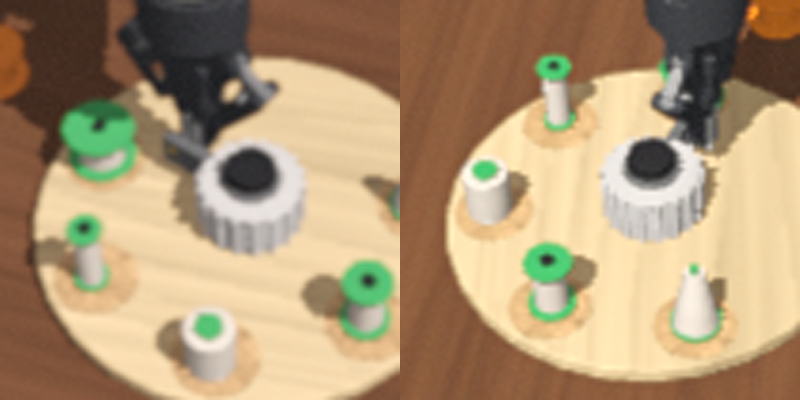

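The tab in the scene crop (tip at about (170,145)) is a little short of the wide spool (hole at (98,125)). I give it the last 8°, then back off and measure.

Emit:
drive_tool([
  {"dp": [-0.18,-0.04,0],"rot": [0,0,-0.7]},
  {"dp": [-0.16,-0.04,0],"rot": [0,0,-0.7]},
  {"dp": [0,0,0],"rot": [0,0,0]},
])

```text
clock: 7.42
ee_pos: [516.5, -30.2, 55.4]
tool_rot: [0.195, 3.135, 0.0]
force: [-0.3, 0.7, 0.6]
finger_gap: -0.2
grip_force: 0.0
```

Emit:
drive_tool([
  {"dp": [0.6,0,0],"rot": [0,0,0]},
  {"dp": [0.8,0,-0.9],"rot": [0,0,0]},
  {"dp": [0.8,0,-1],"rot": [0,0,0]},
  {"dp": [0.8,0,-1],"rot": [0,0,0]},
  {"dp": [0.8,0,-1],"rot": [0,0,0]},
])

```text
clock: 8.05
ee_pos: [421.4, -18.5, 153.7]
tool_rot: [0.196, 3.135, 0.0]
force: [-0.1, -0.1, 0.7]
finger_gap: -0.1
grip_force: 0.0
```

Run:
```python
from plan import *
plan(-97,1,59,16)
from h import *
o=[]
for n in("scene","side"):
    a,K,V=cap(n); x,y=(195,165) if n=="scene" else (170,165)
    o.append(cv2.resize(a[y:y+105,x:x+105,::-1],(400,400),interpolation=cv2.INTER_CUBIC))
    np.savez(n+"4.npz",a=a,K=K,V=V)
cv2.imwrite("pics/s4.png",np.hstack(o))
```

```text
pos [421.4 -18.5] 153.7 x bearing 172.8 J6 -1.58 F [-0.1 -0.1  0.7]
dp [-3.83 -0.01] rotz -0.03
```

View pics/s4.png

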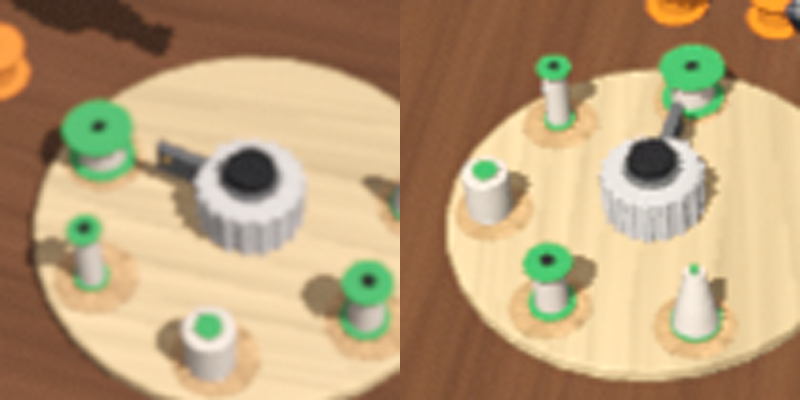

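The tab is free and lies toward the wide spool: tip at (162,145) in the scene crop and (680,105) in the side crop. I check the angle numerically.

Run:
```python
from h import *
a=np.load("scene4.npz");b=np.load("side4.npz");A=(a['K'],a['V']);B=(b['K'],b['V'])
s=lambda u,v:(195+u*105/400-.5,165+v*105/400-.5); t=lambda u,v:(170+(u-400)*105/400-.5,165+v*105/400-.5)
AX=np.array([539.5,26])
pts={}
for n,p,q,z in [("tip",s(161,145),t(680,105),54),("wide",s(98,126),t(692,65),48),("cap",s(248,170),t(651,160),70)]:
    m,e=tri(p,A,q,B); P=[onz(*p,*A,z)[:2],onz(*q,*B,z)[:2]]
    print(n,m.round(1),round(e,1),[x.round(1) for x in P],[np.degrees(np.arctan2(*(x-AX)[::-1])).round(1) for x in (*P,m[:2])])
# where the ideal tab centre line's top end and hub end would show
for th in (-92,-96,-100):
    r=np.radians(th);u=np.array([np.cos(r),np.sin(r)]);
    for R in (42,75):
        w=np.r_[AX+R*u,54]; x=proj(w,*A); y=proj(w,*B); print(th,R,'scene crop',((x+.5-[195,165])*400/105).round(),'side',((y+.5-[170,165])*400/105+[400,0]).round())
```

```text
tip [528.8 -47.1  52.6] 0.6 [array([530.2, -46.2]), array([528.4, -46. ])] [np.float64(-97.4), np.float64(-98.8), np.float64(-98.3)]
wide [526.2 -97.2  49.9] 0.6 [array([524.6, -98.3]), array([526.7, -98.9])] [np.float64(-96.9), np.float64(-95.9), np.float64(-96.1)]
cap [538.9  23.2  63.7] 2.3 [array([542.6,  24.1]), array([538.1,  30.9])] [np.float64(-31.7), np.float64(106.2), np.float64(-102.2)]
-92 42 scene crop [197. 164.] side [662. 131.]
-92 75 scene crop [154. 151.] side [670. 102.]
-96 42 scene crop [198. 161.] side [665. 132.]
-96 75 scene crop [157. 146.] side [676. 102.]
-100 42 scene crop [201. 159.] side [669. 132.]
-100 75 scene crop [161. 141.] side [683. 103.]
```

The tab reads about -97.5° against the spool's -96.3°, well inside 6.5°. Next I move over the cap.

Emit:
drive_tool([
  {"dp": [-0.89,0.47,0],"rot": [0,0,0]},
  {"dp": [-0.89,0.47,0],"rot": [0,0,0]},
  {"dp": [-0.89,0.47,0],"rot": [0,0,0]},
  {"dp": [-0.89,0.47,0],"rot": [0,0,0]},
  {"dp": [-0.89,0.47,0],"rot": [0,0,0]},
])

```text
clock: 8.78
ee_pos: [540.6, 26.6, 151.8]
tool_rot: [-0.195, -3.135, -0.0]
force: [0.9, 0.2, 0.4]
finger_gap: 0.0
grip_force: 0.0
```

Emit:
drive_tool([
  {"dp": [0,0,0.9],"rot": [0,0,0]},
  {"dp": [0,0,0.8],"rot": [0,0,0]},
  {"dp": [0,0,0.5],"rot": [0,0,0]},
  {"dp": [0,0,0],"rot": [0,0,0]},
])

```text
clock: 9.28
ee_pos: [539.4, 26.1, 96.8]
tool_rot: [-0.192, -3.134, 0.0]
force: [0.1, -0.6, -0.1]
finger_gap: -0.3
grip_force: 0.0
```

Emit:
drive_tool([
  {"dp": [0,0,0.2],"rot": [0,0,0]},
  {"dp": [0,0,0.15],"rot": [0,0,0]},
  {"dp": [0,0,0.1],"rot": [0,0,0]},
  {"dp": [0,0,0],"rot": [0,0,0]},
])

```text
clock: 9.78
ee_pos: [539.9, 26.1, 86.7]
tool_rot: [0.191, 3.135, 0.0]
force: [0.5, 0.5, 3.4]
finger_gap: 0.1
grip_force: 1.2
```

Emit:
drive_tool([
  {"dp": [0,0,0.08],"rot": [0,0,0]},
  {"dp": [0,0,0.08],"rot": [0,0,0]},
  {"dp": [0,0,0.06],"rot": [0,0,0]},
  {"dp": [0,0,0],"rot": [0,0,0]},
])

```text
clock: 10.28
ee_pos: [540.0, 26.2, 82.7]
tool_rot: [0.19, 3.135, 0.0]
force: [-9.1, 0.2, 24.5]
finger_gap: -0.0
grip_force: 12.0
```

Force well past 4.5 N shows the cap bottomed. I retreat.

Emit:
drive_tool([
  {"dp": [0,0,-0.3],"rot": [0,0,0]},
  {"dp": [0,0,-0.8],"rot": [0,0,0]},
  {"dp": [0,0,-1],"rot": [0,0,0]},
  {"dp": [0,0,-1],"rot": [0,0,0]},
  {"dp": [0.9,0,-1],"rot": [0,0,0]},
])

```text
clock: 10.9
ee_pos: [517.3, 28.8, 183.8]
tool_rot: [-0.191, -3.135, 0.0]
force: [0.8, 0.5, 0.6]
finger_gap: -0.3
grip_force: 0.0
```

Emit:
drive_tool([
  {"dp": [1,0,-0.5],"rot": [0,0,0]},
  {"dp": [1,0,0],"rot": [0,0,0]},
  {"dp": [1,0,0],"rot": [0,0,0]},
  {"dp": [1,0,0],"rot": [0,0,0]},
  {"dp": [0,0,0],"rot": [0,0,0]},
])

```text
clock: 11.52
ee_pos: [417.1, 41.1, 196.0]
tool_rot: [-0.19, -3.136, 0.0]
force: [0.7, -0.4, 0.4]
finger_gap: 0.3
grip_force: 0.0
```

Run:
```python
from h import *
o=[]
for n in("scene","side"):
    a,K,V=cap(n); x,y=(195,165) if n=="scene" else (170,165)
    o.append(cv2.resize(a[y:y+105,x:x+105,::-1],(400,400),interpolation=cv2.INTER_CUBIC))
    b=np.load(n+"4.npz")['a']; print(n,np.abs(a[y:y+105,x:x+105].astype(int)-b[y:y+105,x:x+105]).mean(2).mean())
cv2.imwrite("pics/s5.png",np.hstack(o))
```

```text
scene 1.8954799697656841
side 1.431866969009826
```

View pics/s5.png

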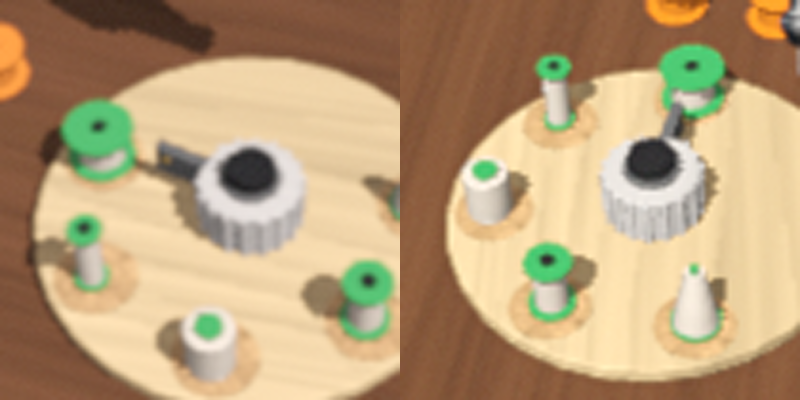

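The tab still points at the wide spool (tip at (162,145) in the scene crop), the cap is back up and nothing else has moved.

```bash
python3 -c "
from station import env
print(env.sign_off())"
```

```text
the job is handed in; nothing more can be done
None
```

I pushed the selector's tab round to within about 1–2° of the wide spool, pressed the cap to its stop and let it spring back; no spool on the plinth shifted in the last pictures, and the job is handed in (no verdict came back).

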